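# Pour rough stones through the funnel into the blue jar

### The job

Push the sled of the filling stand sideways until the blue jar stands centred under the funnel, then tip the pan by its red bar, gently enough that all five purple stones run through the funnel into the blue jar. Then let the pan back down level; the blue jar stays upright under the funnel, the white jar stays upright in the sled, and the red pliers, black-lidded jar and blue wax block near the stand stay where they are.

Things in the scene. Friction and masses are not known exactly. Their poses are not given: they have to be found in the camera images.
- stand: grey filling stand fixed to the bench, origin on the bench straight under the funnel. Its +x points away from the robot and to its right (yaw -1.05 to -0.55 rad), +y ahead and to the left. Base plate x -45..120 mm, y +-110 mm. It carries the funnel (rim 116 mm diameter, rim top 164 mm above the bench), behind it (+x) the pan, and under it the sled that slides along y. Upright and ears behind the sled at x 45..105 mm, y +-45 mm, up to 183 mm high.
- funnel_outlet (a point): centre of the lower end of the steel funnel's spout, inside diameter 28 mm, 78 mm above the bench; z is the funnel's upright axis. The stationary funnel is straight above; jars pass 5 mm below the spout.
- sled (a joint): position (m) of the wooden sled along the stand's +y; 0 = middle, with the spout between the two jars, which stand 32 mm left (+y) and right (-y) of the sled's middle. Range -0.055..0.055; no stop or detent at the filling position; about 1.5 N of friction holds it where it is left.
- post_left (a point): centre of the black ball (20 mm diameter) on top of the upright push post (12 mm diameter) at the sled's left (+y, farther) end; 122 mm above the bench, 108 mm from the sled's middle. Pushing it, from either side, moves the sled. The post is clear from 20 mm above the bench up to the ball.
- post_right (a point): the same at the right (-y, nearer) end of the sled. Beware of the fixed magnifier lamp in the air left of the robot base (lower end of its arm at x 0.04, y 0.18, 0.70 m above the bench): an elbow that rises and leans back strikes it, most easily when the tool is lifted above 0.2 m close to the base.
- pan (a joint): tilt (rad) of the aluminium pan: 0 = level (rest), grows as its rear end rises and the stones slide over its open front lip into the funnel; stop at 1.05. It falls back to 0 by its own weight when let go (damped). The stones slide at roughly 0.4 to 0.8 rad; flinging the pan throws them past the funnel.
- pan_hinge (a point): middle of the pan's hinge axis (along the stand's y), 48 mm behind the funnel's axis, 176 mm above the bench, at the height of the pan's floor. The pan reaches 94 mm behind it and 10 mm in front, 72 mm wide, with walls 22 mm high; about 1 to 2 N at the bar tips it.
- pan_bar (a point): middle of the red bar of the pan, 10 mm diameter, 69 mm long along the stand's y, on two thin side arms; at rest 78 mm above and 40 mm behind the hinge, 254 mm above the bench. Pushing it from behind to the stand's -x (back towards the robot) tips the pan: it turns about the hinge at 87.7 mm, leaning back 0.474 rad minus the tilt from upright. At rest the space behind and 60 mm below it is free.
- jar_blue_mouth (a point): mouth of the clear jar with the blue base and blue rim: centre of its open top. Jar 44 mm outside diameter, 38 mm inside, 60 mm high, loose in one of the sled's two shallow sockets (left or right, it varies); this one is to be filled; z is the jar's own upright axis.
- jar_blue_floor (a point): centre of the blue jar's inner floor, 47 mm below its mouth and 26 mm above the bench; z is the jar's upright axis
- jar_white_mouth (a point): mouth of the clear jar with the white base and white rim: centre of its open top. Jar 44 mm outside diameter, 38 mm inside, 60 mm high, loose in one of the sled's two shallow sockets (left or right, it varies); this one stays empty; z is the jar's own upright axis.
- jar_white_floor (a point): centre of the white jar's inner floor, 47 mm below its mouth
- stone_1_center (a point): chunky rough purple stone, about 13 mm across and 12 mm high, 11 g; the point is its centre. All five start in the pan.
- stone_2_center (a point): chunky rough purple stone, about 13 mm across and 12 mm high, 11 g; the point is its centre. All five start in the pan.
- stone_3_center (a point): chunky rough purple stone, about 13 mm across and 12 mm high, 11 g; the point is its centre. All five start in the pan.
- stone_4_center (a point): chunky rough purple stone, about 13 mm across and 12 mm high, 11 g; the point is its centre. All five start in the pan.
- stone_5_center (a point): chunky rough purple stone, about 13 mm across and 12 mm high, 11 g; the point is its centre. All five start in the pan.
- gem_jar: bystander: small white jar with black lid, 33 mm diameter, 24 mm high, standing in front of the stand; origin under its centre
- wax: bystander: block of blue wax, 56x34x18 mm, left of the stand; origin under its centre
- pliers_flat: bystander: red-handled pliers, 128 mm long, 13 mm high, lying in front of the stand; origin under its centre

How it is judged:
By the outcome, as a careful person would: the job done as asked, in the order asked, and still so for the second after the job is handed in, with the robot touching nothing.
It also fails if it takes over 54 s, if anything falls off the work surface, if the arm or the gripper's body presses on something with over 40 N, if the wrist force passes 120 N, or if a joint passes its speed limit or range.

### The arm

A 6-joint arm with a two-finger parallel gripper is mounted at the origin on the work surface; the furniture and walls round the work are solid. World frame = base frame: x ahead of the robot, y to its left, z up, the work surface at z = 0. Lengths are in m, angles in rad, forces in N, time in s.
With the tool pointing down it reaches from about 0.3 to 0.75 m from the base axis. Payload 8.5 kg.
Tool frame: the origin (TCP) lies at the very end of the fingers, on their centre line; the grasp point (between the pads) lies 19 mm behind it (bot.grip_point_offset is the z of the grasp point in the tool frame, in m); z points along the fingers, y is the direction in which the jaws open and shut (so a half turn about z gives the same grasp; the last joint's range is limited). The gripper opens to 88 mm and grips with 3 to 60 N. Pads are 18 mm wide; open, the fingers measure 123 mm over their backs; the gripper's body (75 mm by 187 mm) begins 45 mm behind the grasp point.
Start: joints at [-0.916, 0.381, 1.297, -0, 1.464, -0.215], TCP at [0.42, -0.355, 0.239] pointing down, gripper open.
Joint ranges: [-3.11, 3.11], [-0.89, 2.33], [0.22, 2.48], [-1.42, 4.56], [0.17, 2.85], [-2.88, 2.88]. Speed limits (rad/s): [2.39, 2.39, 3.14, 3.14, 3.14, 3.14].

### API

Orientations are given as a unit quaternion [x, y, z, w].
In Python, from station import bot gives the robot as it stands.
- The arm moves only by the tool carry_out, never from a script. Its argument "motion" is a list of rows, each a list of 2 entries, a list of its own where there are three numbers: the shift along the tool's x, y, z in units of 0.75 m (1.0 is 0.75 m), then the turn, a rotation vector about the tool's x, y, z in units of pi/2 rad (1.0 is pi/2 rad). A call has 1 to 5 rows; each row shifts and turns the pose as measured when the row begins, along the tool's axes as they then stand; what a row does not reach is not made up. A row lasts 1/8 s, in which the tool goes at most 62.5 mm and 10.7 degrees, less where a joint would pass 70% of its speed; a pose out of reach is approached as far as the arm can. A call with a number of a shift or a turn outside -1 to 1 is refused whole. A call with a gripper value outside its range is refused whole. "jaw" is the closure, from -1 (fully open) to 1 (shut), set as the call begins (left out, the last holds). The fingers move at their own pace and stop on an object; "newtons" is the grip in N (left out, the last holds). Time passes only in rows, so rows that do not move let the fingers close. It gives the time, the measured TCP pose, the force and the opening at its end, in the units of the state.
- bot.read_state(): the state, without advancing time (a new reading comes with each control period).
- bot.read_camera(name): name is "scene" or "top" or "wrist"; returns the picture (384x512x3 uint8, red, green, blue); there is no depth.
- bot.camera_model(name): a dict with "K" (3x3 intrinsics, pixels), "rvec" (rotation vector, rad) and "tvec" (3), from world to camera coordinates, as OpenCV has them; the wrist camera has in their place "hand_eye" (4x4, takes a point from camera to tool coordinates, whose origin is the TCP and whose axes are the flange's). Camera axes: x right, y down, z forward; pixel columns grow to the right and rows downward; lengths in m; the calibration is good to about 2 mm. The wrist camera is an equidistant fisheye: a pixel r from the principal point sees the ray r / f radians off the axis. A picture is of the moment at which its call begins: read the wrist's pose just before it. camera_model takes no time and is no camera call.
- bot.sign_off(): hands the job in, once; it reports no verdict.
The state is a dict: "t": time; "joints": joint angles; "joint_velocities": joint speeds; "joint_efforts": joint torques, N m; "ee_pos": TCP position; "ee_rot": TCP orientation; "wrist_force": force on the tool from outside, world axes, zero at the start; "ft_torque": the same for the moment, N m; "opening": finger opening in m.
Only numpy, scipy, OpenCV 4.12 (cv2) and the standard library are available. Lean on these libraries where they do the work, as an engineer would, in place of code of your own. Each camera call takes 0.05 s, during which the arm holds its last target.

## Working session

There is one attempt and no reset: what is moved stays moved. The work goes in short steps, Python scripts to look and compute and a tool call to move; the robot and the scene stay as the last step left them, time stands still between calls to the robot, and variables do not carry over. Pictures are saved under pics/ and viewed, and the job is handed in when it is done.

Besides the shell and the picture viewer there is one more tool, called after "Call:" by a JSON object that holds its "name" and its "arguments", one argument or row to a line. carry_out: Moves the arm, as the interface text tells. Its arguments: {"type":"object","properties":{"motion":{"type":"array"},"jaw":{"type":"number"},"newtons":{"type":"number"}},"required":["motion"]}

```bash
ls; mkdir -p pics; python3 - <<'E'
from station import bot
import cv2
print(bot.read_state())
for n in ("scene","top","wrist"):
    im=bot.read_camera(n); cv2.imwrite(f"pics/{n}0.png",im[:,:,::-1]); print(n,bot.camera_model(n))
E
```

```text
pics
{'t': 0.0, 'joints': array([-9.16283938e-01,  3.81200255e-01,  1.29822790e+00,  2.65574114e-05,
        1.46359687e+00, -2.15324148e-01]), 'joint_velocities': array([-2.21209827e-04, -1.04448659e-03,  1.61372893e-04,  3.26668425e-04,
        2.90102199e-05,  1.54595692e-03]), 'joint_efforts': array([ 3.30736366e-04, -4.37922299e+01, -2.24559438e+01,  7.13241287e-02,
        3.51950247e-02, -1.05153520e-04]), 'ee_pos': array([ 0.42015039, -0.35451266,  0.23814657]), 'ee_rot': array([ 9.06904852e-01,  4.21334875e-01, -1.43125082e-04, -7.01864141e-04]), 'wrist_force': array([0.08854656, 0.1883646 , 0.55687853]), 'ft_torque': array([-0.01554532,  0.00828683,  0.03283626]), 'opening': 0.0886905943972566}
scene {'K': array([[475.930816  ,   0.        , 252.1655401 ],
       [  0.        , 475.930816  , 201.14545277],
       [  0.        ,   0.        ,   1.        ]]), 'rvec': array([ 0.48690655,  2.51205379, -1.42356388]), 'tvec': array([0.52717638, 0.08581937, 1.32297101])}
top {'K': array([[364.81137206,   0.        , 256.78451738],
       [  0.        , 364.81137206, 191.68879447],
       [  0.        ,   0.        ,   1.        ]]), 'rvec': array([ 2.16248771, -2.20281781,  0.03368528]), 'tvec': array([-0.06471284,  0.57339954,  1.12458484])}
wrist {'K': array([[297.31863964,   0.        , 254.7902166 ],
       [  0.        , 297.31863964, 189.97421786],
       [  0.        ,   0.        ,   1.        ]]), 'hand_eye': array([[ 7.49535574e-04, -9.49512395e-01, -3.13728623e-01,
         8.09883532e-02],
       [ 9.99999498e-01,  5.03275638e-04,  8.65935464e-04,
        -2.06217522e-05],
       [-6.64324483e-04, -3.13729115e-01,  9.49512296e-01,
        -1.45916288e-01],
       [ 0.00000000e+00,  0.00000000e+00,  0.00000000e+00,
         1.00000000e+00]])}
```

View pics/scene0.png

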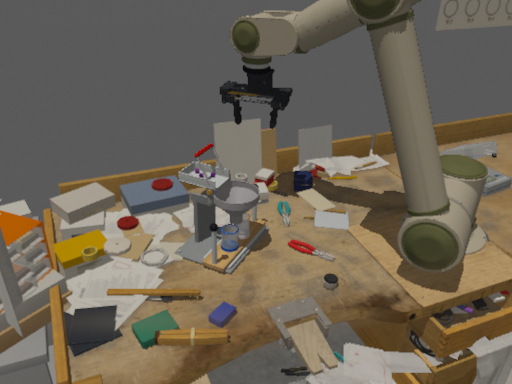

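View pics/top0.png

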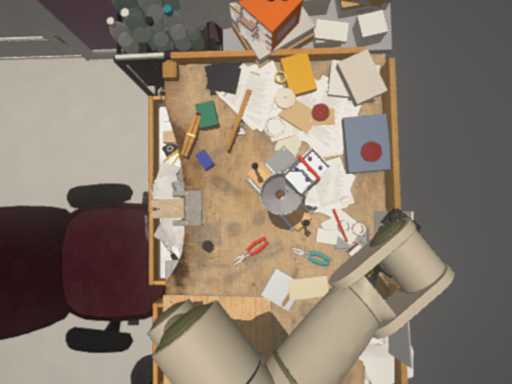

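View pics/wrist0.png

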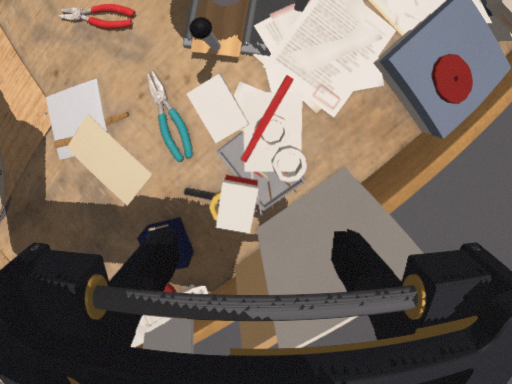

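```bash
cat > h.py <<'E'
import numpy as np, cv2
from scipy.spatial.transform import Rotation as R
from station import bot
def proj(n,P):
    m=bot.camera_model(n); P=np.atleast_2d(np.asarray(P,float))
    return cv2.projectPoints(P,m["rvec"],m["tvec"],m["K"],None)[0].reshape(-1,2)
def unproj(n,uv,z):
    m=bot.camera_model(n); Rm=cv2.Rodrigues(m["rvec"])[0]; c=-Rm.T@m["tvec"]
    d=Rm.T@np.linalg.inv(m["K"])@np.array([uv[0],uv[1],1.]); s=(z-c[2])/d[2]; return c+s*d
def wray(uv,pos,q):
    m=bot.camera_model("wrist");K=m["K"];H=m["hand_eye"]
    x=(uv[0]-K[0,2])/K[0,0]; y=(uv[1]-K[1,2])/K[1,1]; th=np.hypot(x,y)
    d=np.array([x/th*np.sin(th),y/th*np.sin(th),np.cos(th)]); Rt=R.from_quat(q).as_matrix()
    return pos+Rt@H[:3,3], Rt@H[:3,:3]@d
def wun(uv,z,pos,q):
    o,d=wray(uv,pos,q); return o+(z-o[2])/d[2]*d
def wproj(P,pos,q):
    m=bot.camera_model("wrist");K=m["K"];H=m["hand_eye"];Rt=R.from_quat(q).as_matrix()
    p=H[:3,:3].T@(Rt.T@(np.asarray(P)-pos)-H[:3,3]); th=np.arctan2(np.hypot(p[0],p[1]),p[2]); u=p[:2]/np.hypot(p[0],p[1])*th
    return K[:2,:2]@u+K[:2,2]
def crop(src,dst,x0,y0,w,h,s):
    im=cv2.imread(src)[y0:y0+h,x0:x0+w]; cv2.imwrite(dst,cv2.resize(im,None,fx=s,fy=s,interpolation=cv2.INTER_CUBIC))
def snap(n,name):
    im=bot.read_camera(n)[:,:,::-1]; cv2.imwrite(name,im)
E
python3 - <<'E'
from h import *
crop("pics/scene0.png","pics/s0c.png",165,135,120,150,4)
crop("pics/top0.png","pics/t0c.png",190,130,150,150,4)
# initial guess funnel
for z in (.164,): print(unproj("top",(282,195),z))
print(unproj("top",(256,256),0.0), unproj("top",(208,246),0.024),unproj("top",(204,159),0.018))
E
```

```text
[ 0.55372155 -0.1467855   0.164     ]
[ 0.37117002 -0.06890478  0.        ] [0.40685871 0.07786246 0.024     ] [0.67785299 0.08853018 0.018     ]
```

View pics/s0c.png

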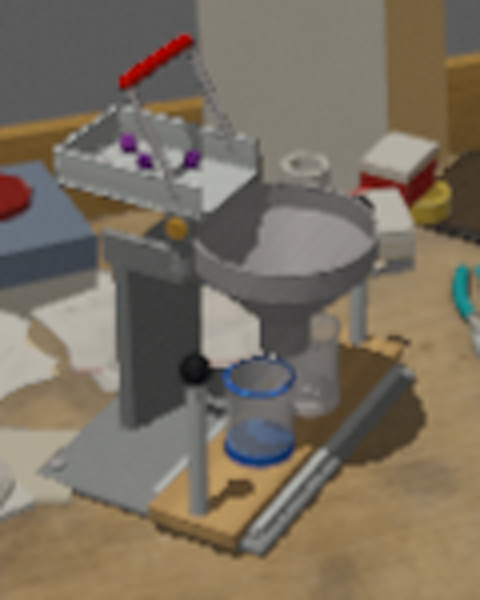

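View pics/t0c.png

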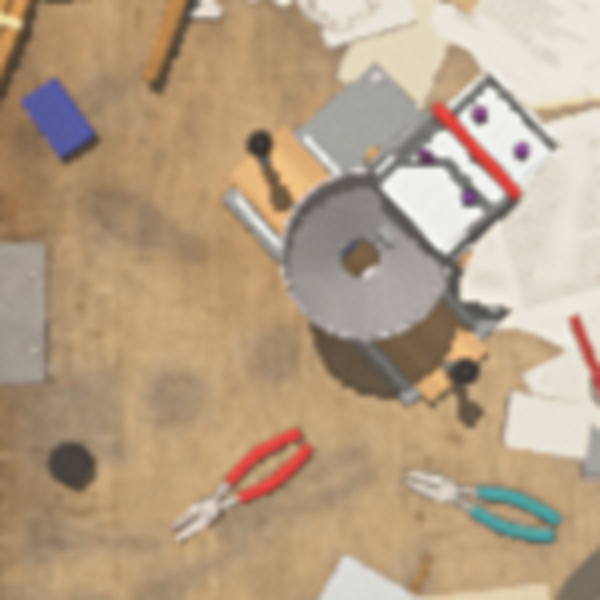

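```bash
cat > fit.py <<'E'
from h import *
from scipy.optimize import least_squares
T=lambda u,v:(190+u/4,130+v/4)
S=lambda u,v:(165+u/4,135+v/4)
def st(p,P):
    c,s=np.cos(p[2]),np.sin(p[2]); return [p[0]+c*P[0]-s*P[1],p[1]+s*P[0]+c*P[1],P[2]]
obs=[("top",T(259,142),lambda p:[0,.108+p[3],.122]),("top",T(464,371),lambda p:[0,-.108+p[3],.122]),
("top",T(438,108),lambda p:[.088,.0345,.254]),("top",T(517,193),lambda p:[.088,-.0345,.254]),
("top",T(365,258),lambda p:[0,0,.164]),
("top",T(377,67),lambda p:[.120,.110,.008]),
("scene",S(195,369),lambda p:[0,.108+p[3],.122]),
("scene",S(126,82),lambda p:[.088,.0345,.254]),("scene",S(187,41),lambda p:[.088,-.0345,.254])]
def f(p): return np.concatenate([proj(n,st(p,g(p)))[0]-uv for n,uv,g in obs])
r=least_squares(f,[.55,-.147,-.8,0],loss="soft_l1")
if __name__=="__main__":
    p=r.x
    print(p); print(f(p).reshape(-1,2).round(2))
    for k,P in dict(postL=[0,.108+p[3],.122],postR=[0,-.108+p[3],.122],bar=[.088,0,.254],hinge=[.048,0,.176]).items(): print(k,np.round(st(p,P),4))
E
python3 fit.py
```

```text
[ 0.55690781 -0.14500227 -0.85671637  0.00195318]
[[-0.1   0.3 ]
 [ 0.05 -0.15]
 [ 0.46  0.93]
 [-0.37  0.34]
 [ 0.07 -0.66]
 [-0.27 -1.81]
 [ 0.01  0.14]
 [ 0.16 -0.17]
 [-0.15 -0.34]]
postL [ 0.64  -0.073  0.122]
postR [ 0.4768 -0.2145  0.122 ]
bar [ 0.6145 -0.2115  0.254 ]
hinge [ 0.5883 -0.1813  0.176 ]
```

```bash
cat > mv.py <<'E'
from fit import *
p=r.x
def plan(targets,head=None):
    s=bot.read_state(); pos=s["ee_pos"]; Rt=R.from_quat(s["ee_rot"])
    h=p[2]+np.pi/2
    Rg=R.from_matrix(np.array([[np.cos(h),np.sin(h),0],[np.sin(h),-np.cos(h),0],[0,0,-1]]).T)
    print("stand pos",stand(pos).round(4),"t",s["t"],"F",s["wrist_force"].round(2),"turn units",((Rt.inv()*Rg).as_rotvec()/(np.pi/2)).round(4))
    for t in targets:
        w=np.array(st(p,t)); d=(w-pos)
        print(t,w.round(4),"units(cur)",(Rt.inv().apply(d)/.75).round(4),"units(goal ori)",(Rg.inv().apply(d)/.75).round(4)); pos=w
def stand(P):
    c,s=np.cos(p[2]),np.sin(p[2]); d=np.asarray(P)-[p[0],p[1],0]; return np.array([c*d[0]+s*d[1],-s*d[0]+c*d[1],d[2]])
E
python3 -c "
from mv import *
q=stand(bot.read_state()['ee_pos'])
plan([[q[0],q[1],.30],[0,.165,.30],[0,.165,.112],[0,.095,.112]])"
```

```text
stand pos [ 0.0688 -0.2406  0.2383] t 0.15 F [-0.11 -0.8  -0.91] turn units [-0.0007 -0.0001  0.0991]
[np.float64(0.06884193464057936), np.float64(-0.2405982359099204), 0.3] [ 0.4202 -0.3546  0.3   ] units(cur) [ 0.     -0.0001 -0.0823] units(goal ori) [-0.     -0.     -0.0823]
[0, 0.165, 0.3] [ 0.6816 -0.0369  0.3   ] units(cur) [ 5.485e-01 -6.800e-03  1.000e-04] units(goal ori) [ 0.5408 -0.0918  0.    ]
[0, 0.165, 0.112] [ 0.6816 -0.0369  0.112 ] units(cur) [-1.000e-04  3.000e-04  2.507e-01] units(goal ori) [0.     0.     0.2507]
[0, 0.095, 0.112] [ 0.6287 -0.0828  0.112 ] units(cur) [-0.0922 -0.0145 -0.    ] units(goal ori) [-0.0933 -0.      0.    ]
```

Call:
{"name": "carry_out", "arguments": {
  "motion": [
    [[0, 0, -0.08], [0, 0, 0.099]],
    [[0, 0, -0.02], [0, 0, 0]],
    [[0.06, -0.01, 0], [0, 0, 0]]
  ],
  "jaw": 1,
  "newtons": 20
}}

```text
t: 0.52
ee_pos: [0.4486, -0.3204, 0.3141]
ee_rot: [0.939, 0.345, -0.001, -0.002]
wrist_force: [0.3, 0.1, -0.1]
opening: 0.0602
```

```bash
python3 -c "
from mv import *
plan([[0,.165,.31],[0,.165,.112]]);s=bot.read_state();print(s['joints'],s['opening'])"
```

```text
stand pos [ 0.0617 -0.1967  0.3141] t 0.525 F [ 0.3   0.06 -0.15] turn units [-0.003  -0.     -0.0058]
[0, 0.165, 0.31] [ 0.6816 -0.0369  0.31  ] units(cur) [ 0.4816 -0.0866  0.0059] units(goal ori) [ 0.4823 -0.0822  0.0055]
[0, 0.165, 0.112] [ 0.6816 -0.0369  0.112 ] units(cur) [0.     0.0012 0.264 ] units(goal ori) [0.    0.    0.264]
[-8.35107598e-01  3.44258904e-01  1.13785188e+00  1.42353251e-04
  1.66420185e+00  3.07039575e-02] 0.060204592246014994
```

Call:
{"name": "carry_out", "arguments": {
  "motion": [
    [[0.08, -0.017, 0], [0, 0, 0]],
    [[0.08, -0.017, 0], [0, 0, 0]],
    [[0.08, -0.017, 0], [0, 0, 0]],
    [[0.08, -0.017, 0], [0, 0, 0]],
    [[0.08, -0.017, 0], [0, 0, 0]]
  ]
}}

```text
t: 1.15
ee_pos: [0.6393, -0.0728, 0.3136]
ee_rot: [0.939, 0.343, -0.001, -0.003]
wrist_force: [-0.3, -0.3, 0.2]
opening: 0.0101
```

```bash
python3 -c "
from mv import *
plan([[0,.165,.31],[0,.165,.112]]);s=bot.read_state();print(s['joints'],s['opening'])"
```

```text
stand pos [-0.0007  0.1096  0.3136] t 1.15 F [-0.27 -0.26  0.17] turn units [-0.0037  0.0006 -0.0086]
[0, 0.165, 0.31] [ 0.6816 -0.0369  0.31  ] units(cur) [ 0.0739 -0.0001  0.0047] units(goal ori) [0.0739 0.0009 0.0048]
[0, 0.165, 0.112] [ 0.6816 -0.0369  0.112 ] units(cur) [2.00e-04 1.50e-03 2.64e-01] units(goal ori) [0.    0.    0.264]
[-0.29789388  0.52571495  0.84448606  0.00239636  1.77676676  0.57282906] 0.010113439422321579
```

Call:
{"name": "carry_out", "arguments": {
  "motion": [
    [[0.078, 0, 0], [-0.0037, 0, -0.0086]],
    [[0, 0, 0.08], [0, 0, 0]],
    [[0, 0, 0.08], [0, 0, 0]],
    [[0, 0, 0.08], [0, 0, 0]],
    [[0, 0, 0.01], [0, 0, 0]]
  ]
}}

```text
t: 1.78
ee_pos: [0.6897, -0.029, 0.1215]
ee_rot: [0.936, 0.353, 0.002, 0.002]
wrist_force: [0.1, -0.1, -0.3]
opening: 0.0004
```

```bash
python3 -c "
from mv import *
snap('top','pics/t1.png');snap('scene','pics/s1.png')
crop('pics/t1.png','pics/t1c.png',190,130,150,150,4)
crop('pics/s1.png','pics/s1c.png',165,135,120,150,4)
plan([[0,.165,.112],[0,.131,.112],[0,.095,.112]]);s=bot.read_state();print(s['joints'],s['opening'])"
```

```text
stand pos [0.0011 0.1776 0.1264] t 1.875 F [ 0.11 -0.09  0.99] turn units [ 0.0074 -0.0052  0.0046]
[0, 0.165, 0.112] [ 0.6816 -0.0369  0.112 ] units(cur) [-0.017  -0.0018  0.0191] units(goal ori) [-0.0168 -0.0014  0.0193]
[0, 0.131, 0.112] [ 0.6559 -0.0592  0.112 ] units(cur) [-0.0453 -0.0003 -0.0004] units(goal ori) [-0.0453 -0.      0.    ]
[0, 0.095, 0.112] [ 0.6287 -0.0828  0.112 ] units(cur) [-0.048  -0.0003 -0.0004] units(goal ori) [-0.048  0.     0.   ]
[-2.12957202e-01  7.10862574e-01  1.02917475e+00 -4.27887457e-04
  1.38740871e+00  6.36646577e-01] 0.0003768933669824854
```

View pics/s1c.png

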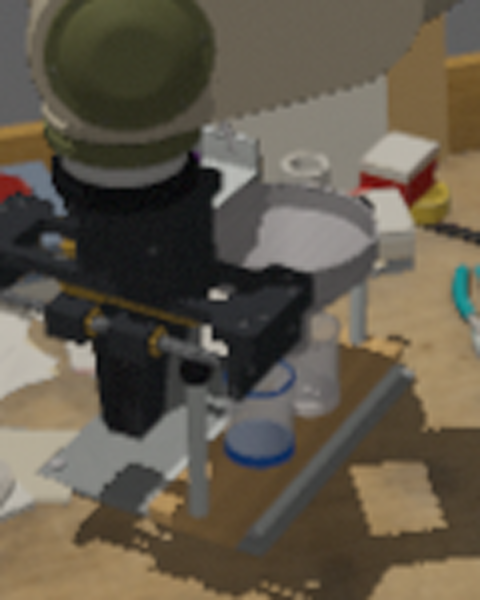

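Call:
{"name": "carry_out", "arguments": {
  "motion": [
    [[-0.017, -0.002, 0.019], [0.007, -0.005, 0.004]],
    [[-0.03, 0, 0], [0, 0, 0]],
    [[0, 0, 0], [0, 0, 0]]
  ]
}}

```text
t: 2.25
ee_pos: [0.6681, -0.0531, 0.1219]
ee_rot: [0.937, 0.35, 0.007, 0.005]
wrist_force: [-0.3, -0.0, 0.6]
opening: 0.0005
```

```bash
python3 -c "
from mv import *
plan([[0,.131,.112],[0,.095,.112]])"
```

```text
stand pos [0.0034 0.1442 0.1219] t 2.25 F [-0.28 -0.05  0.58] turn units [ 0.0087 -0.006   0.0005]
[0, 0.131, 0.112] [ 0.6559 -0.0592  0.112 ] units(cur) [-0.0178 -0.0047  0.013 ] units(goal ori) [-0.0176 -0.0045  0.0132]
[0, 0.095, 0.112] [ 0.6287 -0.0828  0.112 ] units(cur) [-0.048  -0.     -0.0005] units(goal ori) [-0.048  0.     0.   ]
```

Call:
{"name": "carry_out", "arguments": {
  "motion": [
    [[-0.008, -0.005, 0.014], [0.008, -0.006, 0]],
    [[-0.006, 0, 0.003], [0, 0, 0]],
    [[-0.006, 0, 0], [0, 0, 0]],
    [[-0.006, 0, 0], [0, 0, 0]],
    [[-0.006, 0, 0], [0, 0, 0]]
  ]
}}

```text
t: 2.88
ee_pos: [0.6491, -0.0656, 0.1113]
ee_rot: [0.937, 0.35, 0.003, 0.002]
wrist_force: [0.7, 0.4, -0.7]
opening: 0.0006
```

```bash
python3 -c "
from mv import *
plan([[0,.131,.112],[0,.095,.112]])"
```

```text
stand pos [0.0004 0.1217 0.1113] t 2.875 F [ 0.71  0.41 -0.73] turn units [ 0.003  -0.0024  0.0013]
[0, 0.131, 0.112] [ 0.6559 -0.0592  0.112 ] units(cur) [ 0.0124 -0.0005 -0.0009] units(goal ori) [ 0.0124 -0.0005 -0.001 ]
[0, 0.095, 0.112] [ 0.6287 -0.0828  0.112 ] units(cur) [-0.048  -0.0001 -0.0002] units(goal ori) [-0.048  0.     0.   ]
```

```bash
python3 -c "
from mv import *
snap('scene','pics/s2.png')
crop('pics/s2.png','pics/s2c.png',165,135,120,150,4)"
```

```text
(no output)
```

View pics/s2c.png

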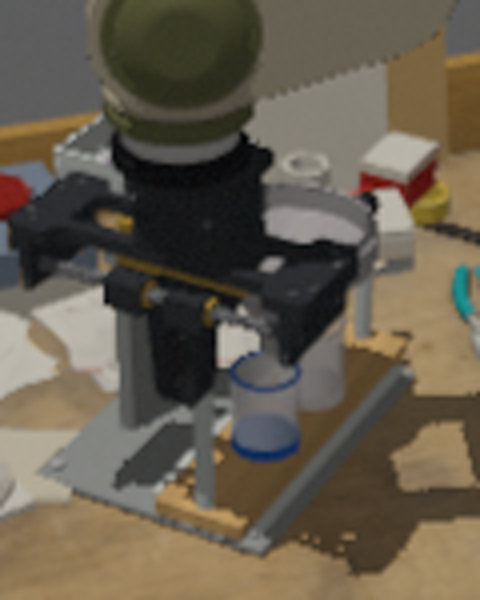

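Call:
{"name": "carry_out", "arguments": {
  "motion": [
    [[-0.006, 0, 0], [0, 0, 0]],
    [[-0.006, 0, 0], [0, 0, 0]],
    [[-0.006, 0, 0], [0, 0, 0]],
    [[-0.006, 0, 0], [0, 0, 0]],
    [[-0.004, 0, 0], [0, 0, 0]]
  ]
}}

```text
t: 3.55
ee_pos: [0.6319, -0.0805, 0.1113]
ee_rot: [0.937, 0.35, 0.003, 0.001]
wrist_force: [0.4, 1.2, -1.0]
opening: 0.0006
```

```bash
python3 -c "
from mv import *
plan([[0,.095,.112]])
snap('scene','pics/s3.png')
crop('pics/s3.png','pics/s3c.png',165,135,120,150,4)
snap('top','pics/t3.png')
crop('pics/t3.png','pics/t3c.png',190,130,150,150,4)
plan([[0,.095,.112]])
"
```

```text
stand pos [0.0004 0.0989 0.1113] t 3.55 F [ 0.39  1.2  -0.95] turn units [ 0.0029 -0.0024  0.0012]
[0, 0.095, 0.112] [ 0.6287 -0.0828  0.112 ] units(cur) [-0.0052 -0.0005 -0.0009] units(goal ori) [-0.0052 -0.0005 -0.0009]
stand pos [0.0005 0.0987 0.1113] t 3.65 F [ 0.05 -0.61 -0.6 ] turn units [ 0.0029 -0.0021  0.0011]
[0, 0.095, 0.112] [ 0.6287 -0.0828  0.112 ] units(cur) [-0.005  -0.0006 -0.0009] units(goal ori) [-0.005  -0.0006 -0.0009]
```

View pics/s3c.png

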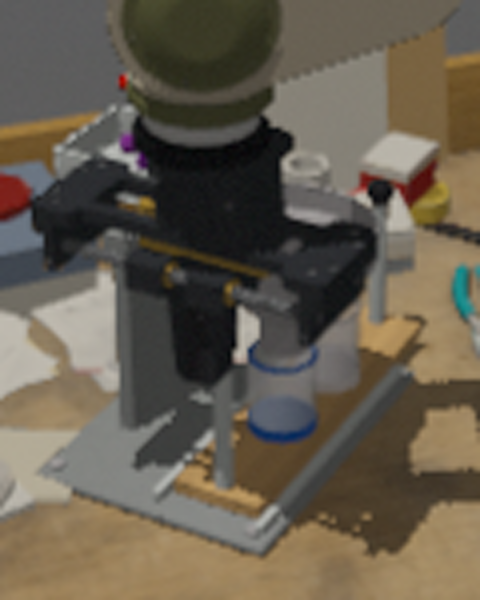

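View pics/t3c.png

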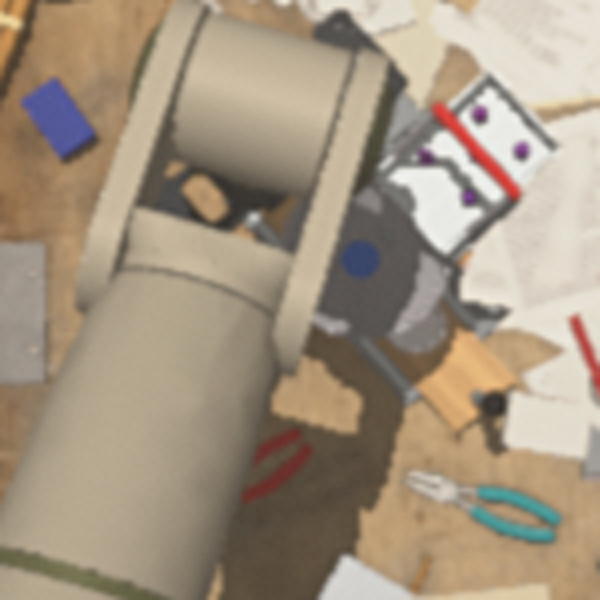

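```bash
python3 -c "
from mv import *
print(stand(unproj('top',T(494,403),.122)), stand(unproj('scene',S(380,193),.122)))
for s in (-.026,-.028,-.03,-.032,-.034):
  b=proj('top',st(p,[0,-.108+s,.122]))[0]; c=proj('scene',st(p,[0,-.108+s,.122]))[0]; j=proj('scene',st(p,[0,.032+s,.073]))[0]
  print(s,(b-[190,130])*4,(c-[165,135])*4,(j-[165,135])*4)
"
python3 - <<'E'
from h import *
crop('pics/s3.png','pics/s3d.png',215,170,60,85,8)
crop('pics/t3.png','pics/t3d.png',270,205,70,50,10)
E
```

```text
[ 0.00015784 -0.13675315  0.122     ] [-0.00147642 -0.13413778  0.122     ]
-0.026 [491.17317607 400.21146733] [377.94636548 192.58398037] [279.87544103 353.28742087]
-0.028 [493.10533889 402.34680925] [379.22430322 191.34753966] [281.36781317 351.75896147]
-0.03 [495.03792337 404.48261717] [380.49917396 190.11406637] [282.85635607 350.2344239 ]
-0.032 [496.97092964 406.61889125] [381.77098872 188.88354983] [284.34108447 348.71379307]
-0.034 [498.90435785 408.75563162] [383.03975848 187.6559794 ] [285.822013   347.19705399]
```

View pics/s3d.png

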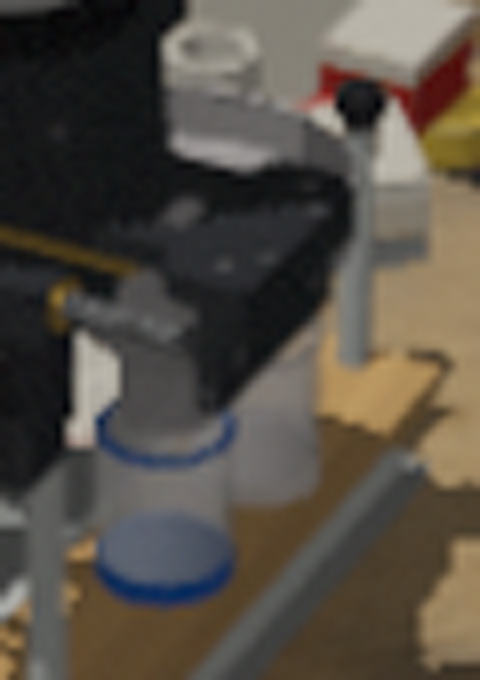

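View pics/t3d.png

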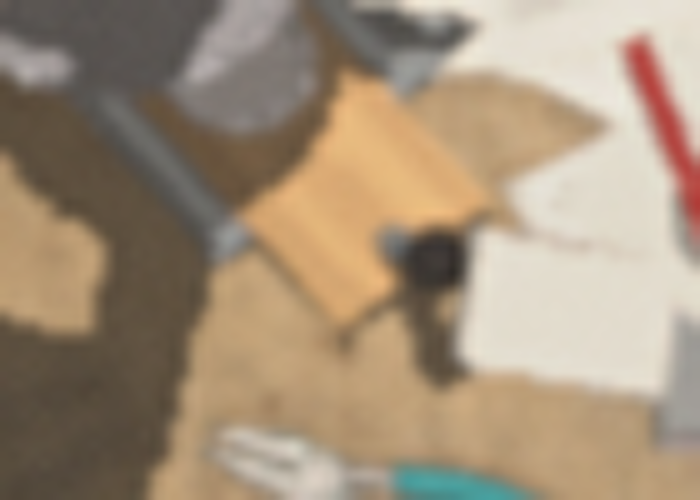

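Call:
{"name": "carry_out", "arguments": {
  "motion": [
    [[-0.0035, 0, 0], [0, 0, 0]],
    [[-0.001, 0, 0], [0, 0, 0]],
    [[0, 0, 0], [0, 0, 0]],
    [[0, 0, 0], [0, 0, 0]]
  ]
}}

```text
t: 4.15
ee_pos: [0.6293, -0.0829, 0.1113]
ee_rot: [0.937, 0.35, 0.002, 0.002]
wrist_force: [0.6, 0.7, 0.4]
opening: 0.0002
```

```bash
python3 -c "
from mv import *
plan([[0,.0955,.112]])
"
```

```text
stand pos [0.0005 0.0953 0.1113] t 4.15 F [0.63 0.67 0.4 ] turn units [ 0.0029 -0.0022  0.0012]
[0, 0.0955, 0.112] [ 0.6291 -0.0825  0.112 ] units(cur) [ 0.0002 -0.0006 -0.0009] units(goal ori) [ 0.0002 -0.0006 -0.0009]
```

Call:
{"name": "carry_out", "arguments": {
  "motion": [
    [[0.06, 0, 0], [0, 0, 0]],
    [[0.03, 0, -0.07], [0, 0, 0]],
    [[0, 0, -0.08], [0, 0, 0]],
    [[0, 0, -0.08], [0, 0, 0]],
    [[0, 0, -0.02], [0, 0, 0]]
  ]
}}

```text
t: 4.78
ee_pos: [0.68, -0.0376, 0.3026]
ee_rot: [0.937, 0.35, -0.001, 0.001]
wrist_force: [0.0, -0.7, 0.1]
opening: 0.0002
```

```bash
python3 -c "
from mv import *
snap('scene','pics/s4.png')
crop('pics/s4.png','pics/s4c.png',200,170,80,90,8)
snap('top','pics/t4.png')
crop('pics/t4.png','pics/t4c.png',240,150,90,90,8)
plan([[.16,.13,.32],[.16,0,.32],[.16,0,.24],[.113,0,.24]])
"
```

```text
stand pos [-0.0006  0.1632  0.3001] t 4.875 F [-0.17 -0.54 -0.03] turn units [-0.0008  0.0021  0.0005]
[0.16, 0.13, 0.32] [ 0.7599 -0.1808  0.32  ] units(cur) [-0.0446  0.2141 -0.0266] units(goal ori) [-0.0443  0.2142 -0.0265]
[0.16, 0, 0.32] [ 0.6617 -0.2659  0.32  ] units(cur) [-1.733e-01 -1.000e-04  6.000e-04] units(goal ori) [-0.1733  0.      0.    ]
[0.16, 0, 0.24] [ 0.6617 -0.2659  0.24  ] units(cur) [3.000e-04 1.000e-04 1.067e-01] units(goal ori) [0.     0.     0.1067]
[0.113, 0, 0.24] [ 0.6309 -0.2304  0.24  ] units(cur) [ 0.     -0.0627  0.0001] units(goal ori) [ 0.     -0.0627  0.    ]
```

View pics/s4c.png

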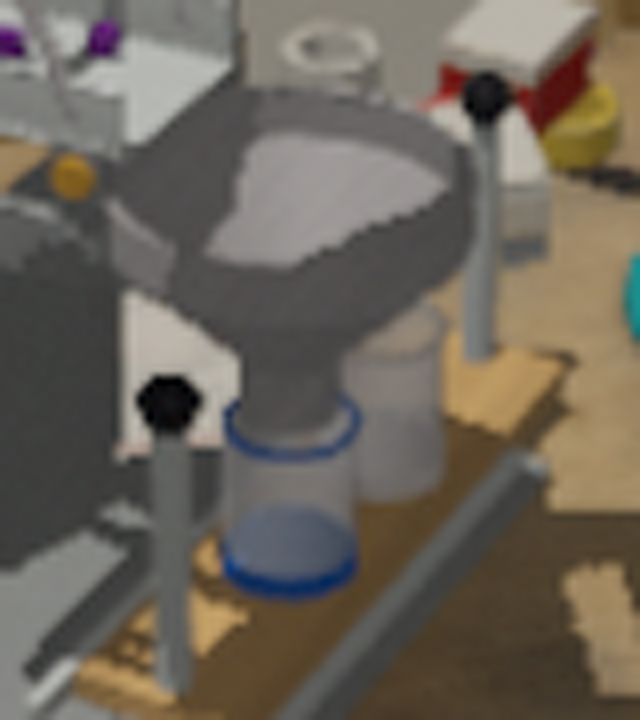

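View pics/t4c.png

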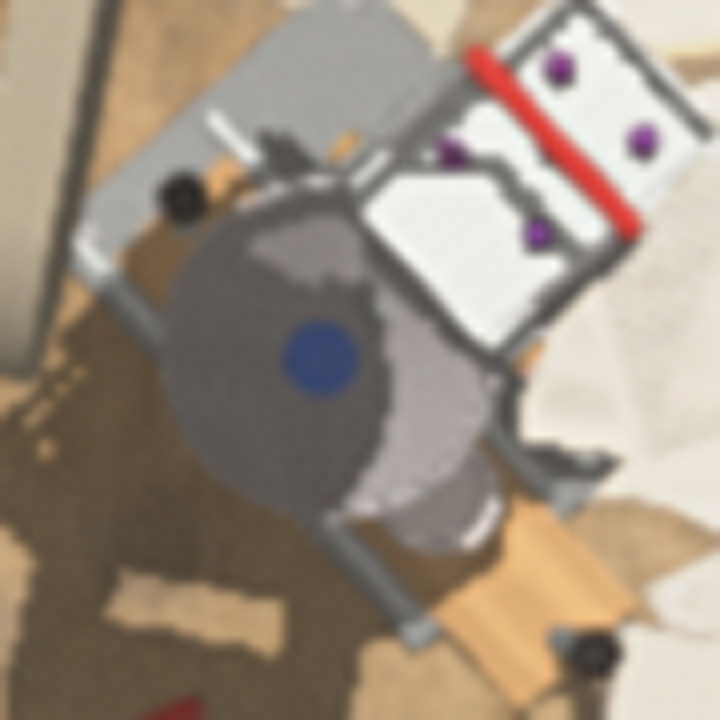

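```bash
python3 -c "
from mv import *
a=[('scene',(221.1,220.5)),('scene',(260.75,182.1)),('top',(263,174.6)),('top',(314.25,231.6))]
for n,uv in a: 
  q=stand(unproj(n,uv,.122)); print(n,q.round(4), q[1]-np.sign(q[1])*.108)
for s in (-.03,-.032,-.034):
  print(s,(proj('scene',st(p,[0,.032+s,.073]))[0]-[200,170])*8,(proj('scene',st(p,[0,0,.078]))[0]-[200,170])*8)
g=lambda x:np.concatenate([proj(n,st([*p[:3],0],[0,sg*.108+x[0],.122]))[0]-uv for (n,uv),sg in zip(a,(1,-1,1,-1))])
o=least_squares(g,[-.03]);print(o.x,o.fun.round(2))
"
```

```text
scene [-0.0005  0.0765  0.122 ] -0.03145482716325153
scene [-0.0004 -0.141   0.122 ] -0.033026154133130356
top [0.0008 0.0754 0.122 ] -0.03257055345583776
top [ 1.000e-04 -1.399e-01  1.220e-01] -0.03190087435561241
-0.03 [285.71271215 420.46884779] [288.75549706 404.22486655]
-0.032 [288.68216894 417.42758613] [288.75549706 404.22486655]
-0.034 [291.644026   414.39410798] [288.75549706 404.22486655]
[-0.03226955] [ 0.   -0.22 -0.26  0.08 -0.28  0.11  0.06  0.13]
```

Call:
{"name": "carry_out", "arguments": {
  "motion": [
    [[-0.03, 0.05, -0.012], [0, 0, 0]],
    [[-0.04, 0.05, -0.008], [0, 0, 0]],
    [[-0.045, 0.05, 0], [0, 0, 0]],
    [[-0.045, 0.04, 0], [0, 0, 0]],
    [[-0.03, 0.01, 0], [0, 0, 0]]
  ]
}}

```text
t: 5.5
ee_pos: [0.6701, -0.2484, 0.3063]
ee_rot: [0.936, 0.351, -0.007, -0.005]
wrist_force: [0.5, 1.0, -0.4]
opening: 0.0004
```

```bash
python3 -c "
from mv import *
plan([[.15,0,.24],[.12,0,.24]])
"
```

```text
stand pos [0.1523 0.0178 0.3063] t 5.5 F [ 0.52  1.04 -0.36] turn units [-0.0086  0.0062  0.0027]
[0.15, 0, 0.24] [ 0.6551 -0.2584  0.24  ] units(cur) [-0.0229 -0.0019  0.0887] units(goal ori) [-0.0238 -0.003   0.0885]
[0.12, 0, 0.24] [ 0.6355 -0.2357  0.24  ] units(cur) [ 0.0002 -0.04    0.0005] units(goal ori) [-0.   -0.04  0.  ]
```

Call:
{"name": "carry_out", "arguments": {
  "motion": [
    [[-0.02, 0, 0.03], [-0.008, 0.006, 0.003]],
    [[0, 0, 0.04], [0, 0, 0]],
    [[0, 0, 0.01], [0, 0, 0]],
    [[0, 0, 0], [0, 0, 0]]
  ]
}}

```text
t: 6.0
ee_pos: [0.6557, -0.2577, 0.2434]
ee_rot: [0.937, 0.349, -0.001, -0.002]
wrist_force: [0.3, 0.2, -0.6]
opening: 0.0003
```

```bash
python3 -c "
from mv import *
plan([[.12,0,.24]])
snap('scene','pics/s5.png')
crop('pics/s5.png','pics/s5c.png',155,90,130,150,4)
"
```

```text
stand pos [0.1499 0.0009 0.2434] t 6.0 F [ 0.29  0.16 -0.58] turn units [-0.0024  0.0007 -0.001 ]
[0.12, 0, 0.24] [ 0.6355 -0.2357  0.24  ] units(cur) [-0.0012 -0.0398  0.0047] units(goal ori) [-0.0012 -0.0398  0.0046]
```

View pics/s5c.png

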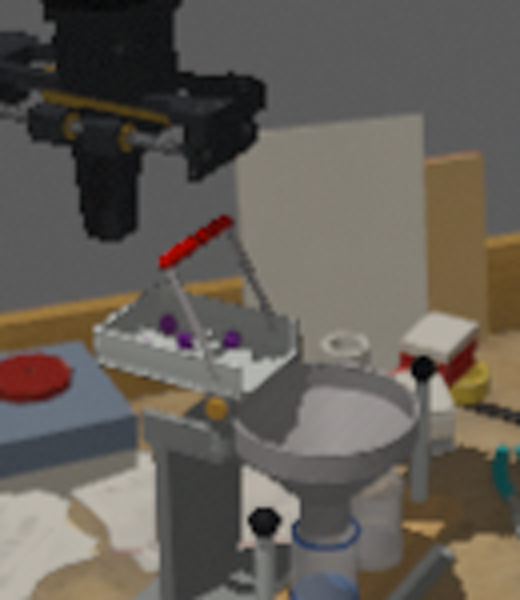

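Call:
{"name": "carry_out", "arguments": {
  "motion": [
    [[-0.001, -0.016, 0.006], [0, 0, 0]],
    [[0, -0.015, 0.001], [0, 0, 0]],
    [[0, -0.01, 0], [0, 0, 0]],
    [[0, -0.004, 0], [0, 0, 0]],
    [[0, -0.004, 0], [0, 0, 0]]
  ]
}}

```text
t: 6.68
ee_pos: [0.6322, -0.229, 0.2428]
ee_rot: [0.937, 0.35, 0.001, 0.002]
wrist_force: [0.5, 0.8, 0.2]
opening: 0.0004
```

```bash
cat > chk.py <<'E'
import sys
from mv import *
plan([])
n=sys.argv[1]
snap('scene',f'pics/{n}.png')
crop(f'pics/{n}.png',f'pics/{n}c.png',165,100,110,150,4)
E
python3 chk.py a1
```

```text
stand pos [0.1128 0.0019 0.2428] t 6.675 F [0.49 0.84 0.17] turn units [ 0.0026 -0.001   0.0002]
```

View pics/a1c.png

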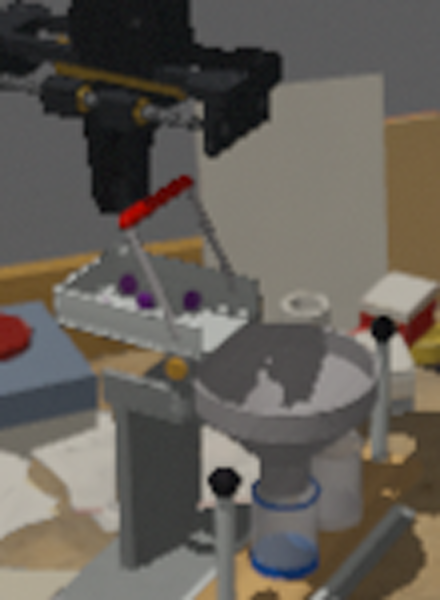

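Call:
{"name": "carry_out", "arguments": {
  "motion": [
    [[-0.001, -0.005, 0.005], [0, 0, 0]],
    [[0, -0.005, 0], [0, 0, 0]],
    [[0, -0.005, 0], [0, 0, 0]],
    [[0, -0.005, 0], [0, 0, 0]],
    [[0, -0.005, 0], [0, 0, 0]]
  ]
}}

```text
t: 7.35
ee_pos: [0.6192, -0.2155, 0.2395]
ee_rot: [0.937, 0.349, 0.002, 0.003]
wrist_force: [0.9, -1.6, 1.5]
opening: 0.0007
```

```bash
python3 chk.py a2
```

```text
stand pos [0.0941 0.0009 0.2395] t 7.35 F [ 0.92 -1.61  1.47] turn units [ 0.0047 -0.0014 -0.0002]
```

View pics/a2c.png

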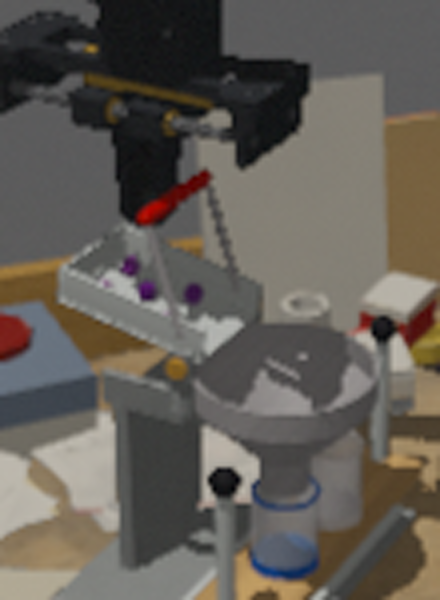

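Call:
{"name": "carry_out", "arguments": {
  "motion": [
    [[0, -0.003, 0], [0, 0, 0]],
    [[0, -0.003, 0], [0, 0, 0]],
    [[0, -0.003, 0], [0, 0, 0]],
    [[0, -0.003, 0], [0, 0, 0]],
    [[0, -0.003, 0], [0, 0, 0]]
  ]
}}

```text
t: 8.02
ee_pos: [0.611, -0.2059, 0.2392]
ee_rot: [0.937, 0.349, 0.002, 0.003]
wrist_force: [1.4, -0.9, 0.8]
opening: 0.0002
```

Call:
{"name": "carry_out", "arguments": {
  "motion": [
    [[0, -0.003, 0], [0, 0, 0]],
    [[0, -0.003, 0], [0, 0, 0]],
    [[0, -0.003, 0], [0, 0, 0]],
    [[0, -0.003, 0], [0, 0, 0]]
  ]
}}

```text
t: 8.52
ee_pos: [0.6046, -0.1985, 0.239]
ee_rot: [0.937, 0.35, 0.002, 0.002]
wrist_force: [1.1, -1.5, 1.2]
opening: 0.0006
```

```bash
python3 chk.py a3
```

```text
stand pos [0.0717 0.001  0.239 ] t 8.525 F [ 1.06 -1.48  1.19] turn units [ 0.0037 -0.0012  0.    ]
```

View pics/a3c.png

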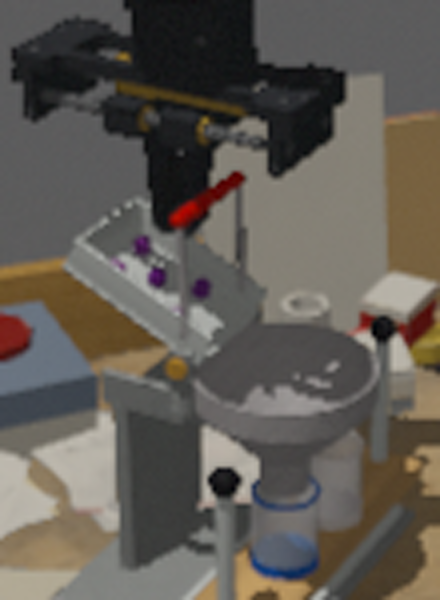

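Call:
{"name": "carry_out", "arguments": {
  "motion": [
    [[0, -0.002, 0], [0, 0, 0]],
    [[0, -0.002, 0], [0, 0, 0]],
    [[0, -0.002, 0], [0, 0, 0]],
    [[0, -0.002, 0], [0, 0, 0]],
    [[0, -0.002, 0], [0, 0, 0]]
  ]
}}

```text
t: 9.2
ee_pos: [0.5991, -0.1921, 0.2387]
ee_rot: [0.937, 0.35, 0.002, 0.002]
wrist_force: [-0.2, -0.6, 0.5]
opening: 0.0001
```

```bash
python3 chk.py a4
```

```text
stand pos [0.0632 0.001  0.2387] t 9.2 F [-0.2  -0.59  0.51] turn units [ 0.0031 -0.0011  0.0001]
```

View pics/a4c.png

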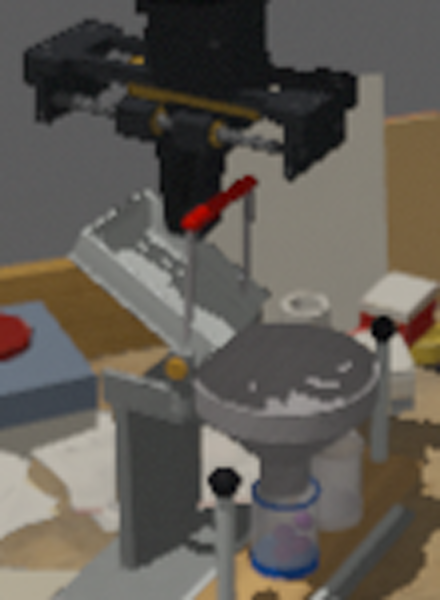

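Call:
{"name": "carry_out", "arguments": {
  "motion": [
    [[0, -0.002, 0], [0, 0, 0]],
    [[0, -0.002, 0], [0, 0, 0]],
    [[0, -0.003, 0], [0, 0, 0]],
    [[0, -0.003, 0], [0, 0, 0]],
    [[0, -0.003, 0], [0, 0, 0]]
  ]
}}

```text
t: 9.88
ee_pos: [0.5921, -0.1841, 0.2384]
ee_rot: [0.937, 0.35, 0.001, 0.002]
wrist_force: [0.5, -0.2, -0.4]
opening: 0.0001
```

```bash
python3 chk.py a5; python3 -c "
from h import *
crop('pics/a5.png','pics/a5d.png',170,140,90,110,7)"
```

```text
stand pos [0.0526 0.001  0.2384] t 9.875 F [ 0.45 -0.19 -0.38] turn units [ 0.0027 -0.0009  0.0002]
```

View pics/a5d.png

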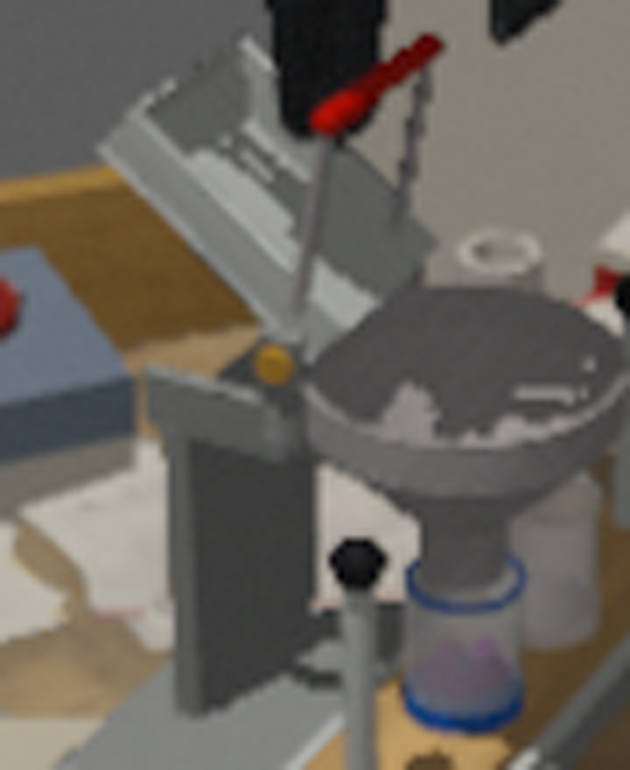

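Call:
{"name": "carry_out", "arguments": {
  "motion": [
    [[0, -0.004, 0], [0, 0, 0]],
    [[0, -0.004, 0], [0, 0, 0]],
    [[0, -0.004, 0], [0, 0, 0]],
    [[0, -0.004, 0], [0, 0, 0]],
    [[0, -0.004, 0], [0, 0, 0]]
  ]
}}

```text
t: 10.55
ee_pos: [0.5815, -0.1718, 0.2384]
ee_rot: [0.937, 0.35, 0.001, 0.002]
wrist_force: [0.4, -0.3, -0.5]
opening: 0.0005
```

Call:
{"name": "carry_out", "arguments": {
  "motion": [
    [[0, -0.004, 0], [0, 0, 0]],
    [[0, 0, 0], [0, 0, 0]],
    [[0, 0, 0], [0, 0, 0]],
    [[0, 0, 0], [0, 0, 0]]
  ]
}}

```text
t: 11.05
ee_pos: [0.5793, -0.1692, 0.2385]
ee_rot: [0.937, 0.35, 0.001, 0.002]
wrist_force: [0.9, -0.8, 0.9]
opening: 0.0001
```

```bash
python3 chk.py a6; python3 -c "
from h import *
crop('pics/a6.png','pics/a6d.png',170,140,90,110,7)"
```

```text
stand pos [0.033  0.0011 0.2385] t 11.05 F [ 0.93 -0.83  0.9 ] turn units [ 0.0026 -0.001   0.0003]
```

View pics/a6d.png

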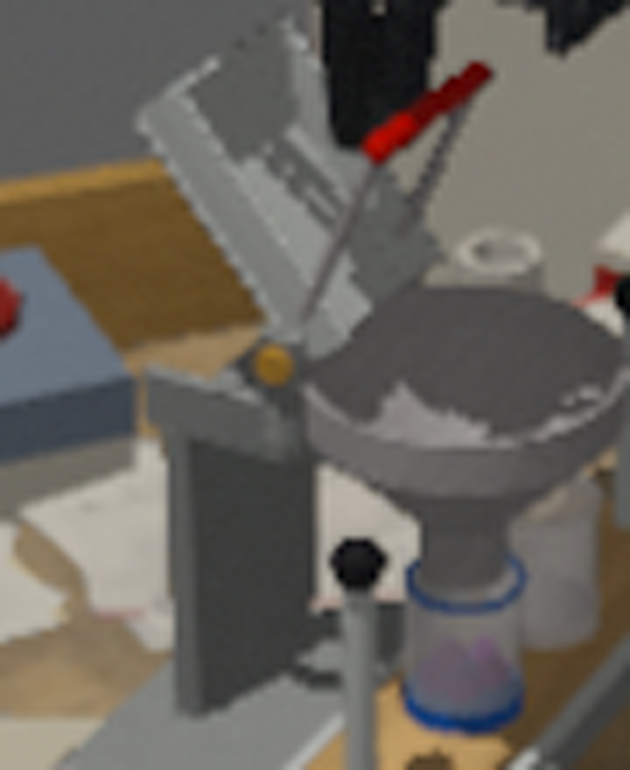

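Call:
{"name": "carry_out", "arguments": {
  "motion": [
    [[0, 0.008, 0], [0, 0, 0]],
    [[0, 0.009, 0], [0, 0, 0]],
    [[0, 0.009, 0], [0, 0, 0]],
    [[0, 0.009, 0], [0, 0, 0]],
    [[0, 0.009, 0], [0, 0, 0]]
  ]
}}

```text
t: 11.72
ee_pos: [0.6025, -0.1961, 0.2386]
ee_rot: [0.937, 0.35, 0.001, 0.002]
wrist_force: [0.4, 0.8, -0.5]
opening: 0.0005
```

Call:
{"name": "carry_out", "arguments": {
  "motion": [
    [[0, 0.009, 0], [0, 0, 0]],
    [[0, 0.009, 0], [0, 0, 0]],
    [[0, 0.009, 0], [0, 0, 0]],
    [[0, 0.009, 0], [0, 0, 0]],
    [[0, 0.008, 0], [0, 0, 0]]
  ]
}}

```text
t: 12.35
ee_pos: [0.6257, -0.223, 0.2384]
ee_rot: [0.937, 0.35, 0.001, 0.002]
wrist_force: [1.0, -0.3, 0.4]
opening: 0.0008
```

```bash
python3 chk.py a7
```

```text
stand pos [0.104  0.0009 0.2384] t 12.35 F [ 0.97 -0.32  0.41] turn units [ 0.0026 -0.0009  0.0001]
```

View pics/a7c.png

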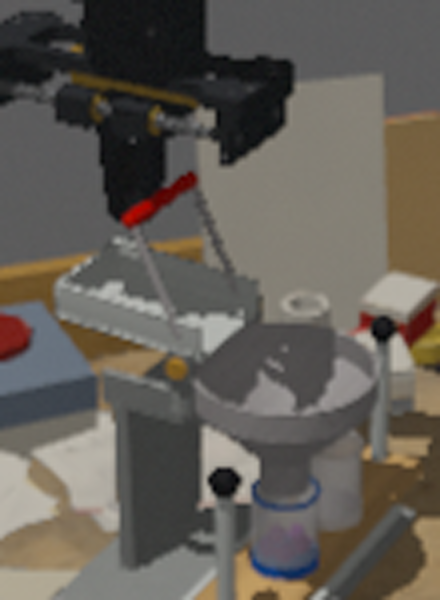

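Nearly level; retreat slowly, then clear of the bar, and up.

Call:
{"name": "carry_out", "arguments": {
  "motion": [
    [[0, 0.008, 0], [0, 0, 0]],
    [[0, 0.008, 0], [0, 0, 0]],
    [[0, 0.02, 0], [0, 0, 0]],
    [[0, 0.025, 0], [0, 0, 0]],
    [[0, 0, -0.03], [0, 0, 0]]
  ]
}}

```text
t: 13.02
ee_pos: [0.6568, -0.2593, 0.2595]
ee_rot: [0.937, 0.35, 0.0, -0.0]
wrist_force: [-0.1, -0.2, -0.1]
opening: 0.0005
```

Call:
{"name": "carry_out", "arguments": {
  "motion": [
    [[0, 0, -0.05], [0, 0, 0]],
    [[-0.06, 0, -0.02], [0, 0, 0]],
    [[-0.07, 0, 0], [0, 0, 0]],
    [[-0.07, 0, 0], [0, 0, 0]],
    [[-0.05, 0, 0], [0, 0, 0]]
  ]
}}

```text
t: 13.65
ee_pos: [0.5139, -0.3845, 0.3145]
ee_rot: [0.936, 0.352, 0.001, 0.001]
wrist_force: [0.2, -1.1, -0.3]
opening: 0.0009
```

```bash
python3 chk.py b1;  python3 -c "
from h import *
crop('pics/b1.png','pics/b1d.png',170,130,100,110,7)
snap('top','pics/tb1.png')
crop('pics/tb1.png','pics/tb1c.png',240,140,100,100,6)"
```

```text
stand pos [ 0.1528 -0.1894  0.3145] t 13.65 F [ 0.23 -1.12 -0.27] turn units [ 0.0012 -0.0004  0.0033]
```

View pics/b1d.png

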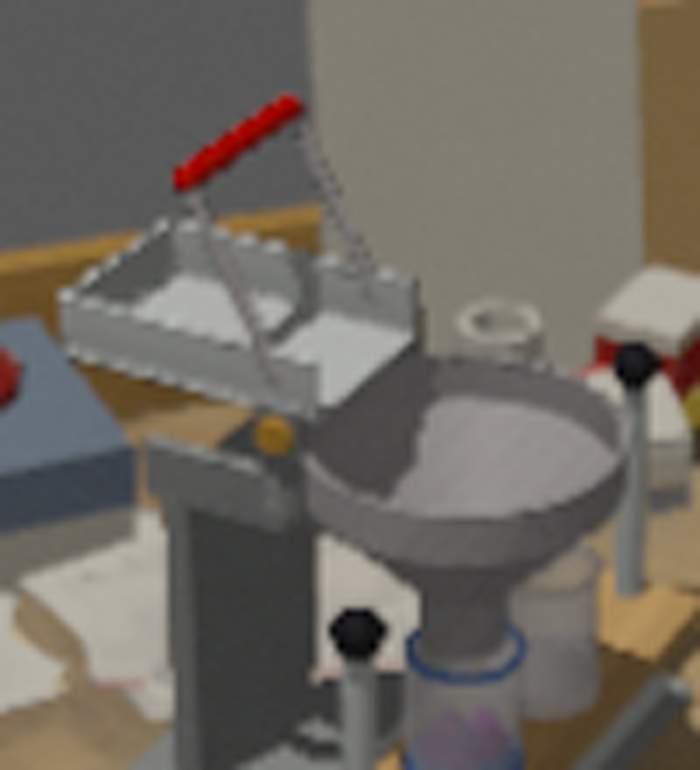

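View pics/tb1c.png

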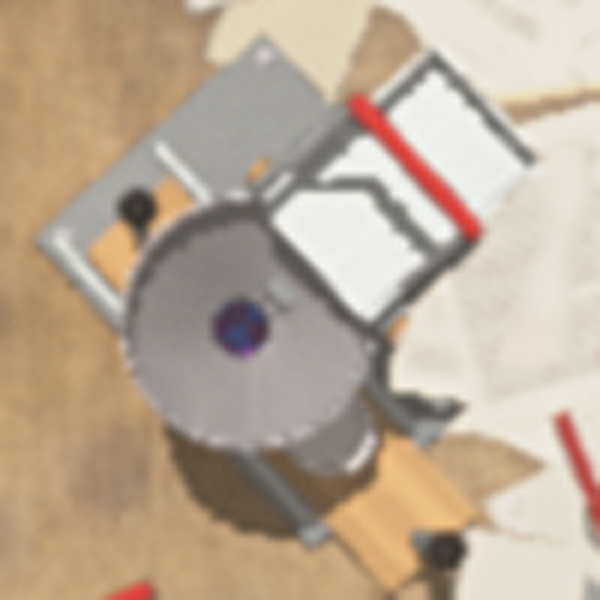

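View pics/tb1.png

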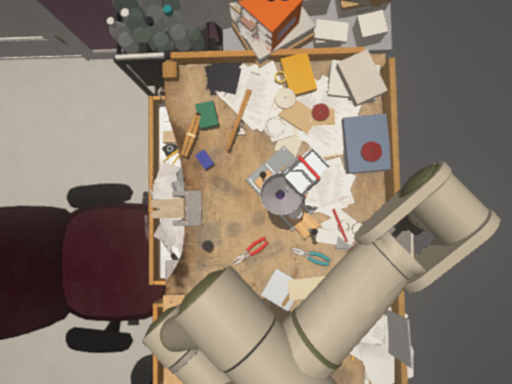

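```bash
python3 -c "
from h import *
crop('pics/b1.png','pics/b1e.png',215,205,60,60,12)
for f in ('scene0','b1','top0','tb1'):
  im=cv2.imread(f'pics/{f}.png'); b,g,r=[im[:,:,i].astype(int) for i in range(3)]
  m=((b-g>35)&(r-g>15)).astype(np.uint8)
  n,_,s,c=cv2.connectedComponentsWithStats(m); print(f,[(c[i].round().tolist(),int(s[i,4])) for i in range(1,n) if s[i,4]>1])
"
```

```text
scene0 [([196.0, 170.0], 15), ([201.0, 175.0], 9), ([212.0, 174.0], 13), ([468.0, 309.0], 38)]
b1 [([468.0, 309.0], 36)]
top0 [([310.0, 158.0], 6), ([320.0, 167.0], 7), ([307.0, 179.0], 6)]
tb1 [([281.0, 198.0], 3)]
```

View pics/b1e.png

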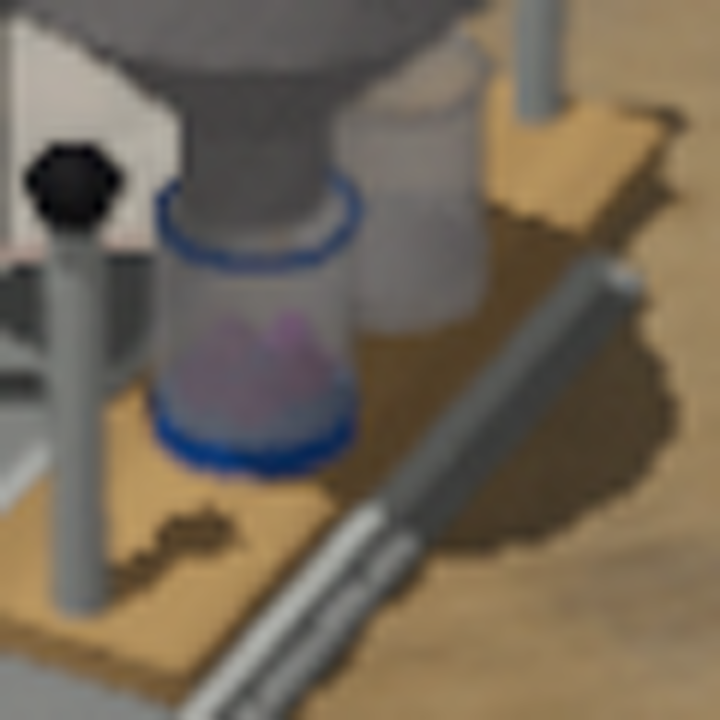

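```bash
python3 -c "
from h import *
s=bot.read_state(); snap('wrist','pics/w1.png'); print(s['ee_pos'], wproj([.6145,-.2115,.18],s['ee_pos'],s['ee_rot']))
cv2.imwrite('pics/w1b.png',cv2.resize(cv2.imread('pics/w1.png'),None,fx=1.5,fy=1.5))"
```

```text
[ 0.51302519 -0.38569032  0.3145207 ] [186.02493337 -12.66483343]
```

View pics/w1b.png

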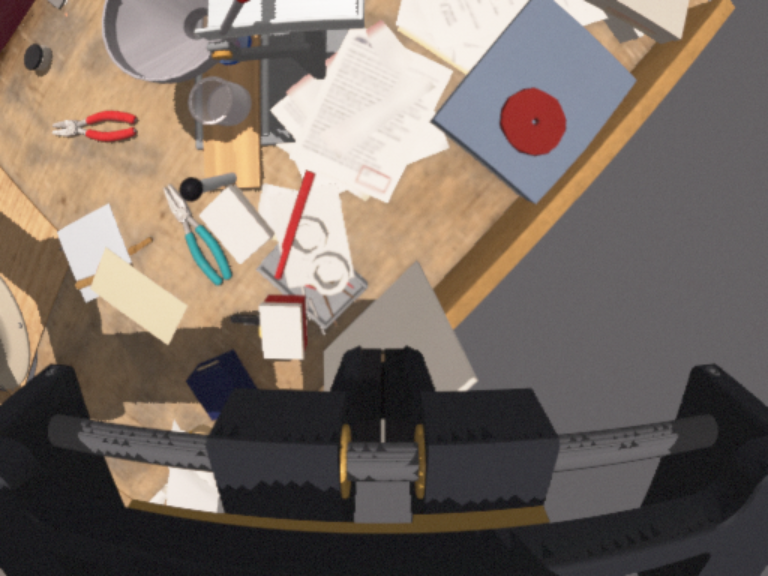

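Call:
{"name": "carry_out", "arguments": {
  "motion": [
    [[0, 0, -0.06], [0, 0, 0]],
    [[0.04, -0.02, -0.02], [0, 0, 0]],
    [[0.05, -0.02, 0], [0, 0, 0]],
    [[0.03, -0.02, 0], [0, 0, 0]],
    [[0, 0, 0], [0, 0, 0]]
  ]
}}

```text
t: 14.42
ee_pos: [0.5574, -0.2846, 0.3758]
ee_rot: [0.935, 0.354, 0.001, -0.001]
wrist_force: [-0.3, -0.3, -0.7]
opening: 0.0003
```

```bash
python3 -c "
from h import *
s=bot.read_state(); snap('wrist','pics/w2.png'); print(s['ee_pos'],s['t'],s['wrist_force'])
cv2.imwrite('pics/w2b.png',cv2.resize(cv2.imread('pics/w2.png')[:240],None,fx=1.56,fy=1.56,interpolation=cv2.INTER_CUBIC))"
```

```text
[ 0.5573723  -0.28455287  0.37579777] 14.425 [-0.30516461 -0.33591624 -0.69527767]
```

View pics/w2b.png

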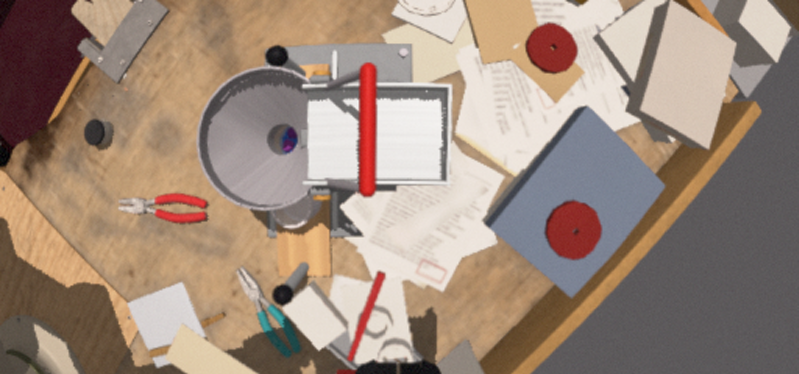

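```bash
python3 -c "
from station import bot
print(bot.sign_off())"
```

```text
the job is handed in; nothing more can be done
None
```

The blue jar is centred under the funnel with the stones in it, and the pan is back down level. I handed the job in at about 14.5 s.

- **Sled:** I pushed the left post until the sled stood at about -0.032 m. Both push-post balls, seen in the scene and top cameras, gave -0.0323 m. The blue rim also lined up with the spout in the scene view.
- **Pan:** I tipped it by the red bar at 0.15–0.35 rad/s. The stones slid at around 0.5–0.6 rad. I then took it slowly on to about 0.9 rad, let it back down level and moved the arm clear.
- **Last checks:** The pan and funnel are empty, and purple stones show in the blue jar and through the spout. The white jar is upright and empty. I saw no stray stones on the bench, and the pliers, lidded jar and wax block look unmoved.
- **Not confirmed:** I could not count five separate stones through the jar wall. That all five went in rests on finding none anywhere else.

No check failed or disagreed.

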